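# Load the ballast plate into a bust plinth under its swivelling cover

### The job

First swing the brass cover on top of the wooden plinth sideways about its screw, about a quarter turn or more, so that the pocket underneath lies open. Then take the steel ballast plate out of its rack, stand it upright on the cork mat and let go so you can change your grip from its broad faces to its two ends (the pocket has finger room only there), and lower it, without dropping it, upright to the bottom of the slot in the pocket. Finally swing the cover fully shut against its stop again, with the plate left inside, and leave the plaster head, the jar and the green modelling tool where they are.

Things in the scene. Friction and masses are not known exactly. Their poses are not given: they have to be found in the camera images.
- cover (a joint): Angle of the brass cover about its upright pivot screw: 0 = shut against its stop, grows counter-clockwise seen from above as it opens, to an end stop at 1.8 rad. It starts between 0 and 0.25 rad, stays where it is left (friction about 0.15 N m), and is 182 x 54 mm, 4 mm thick, lying on the plinth's top; its long side runs from 27 mm behind the pivot to 155 mm beyond it.
- cover_knob (a point): Centre (half-way up) of the dark round upright wooden knob on the cover, 18 mm in diameter and 30 mm high, standing on the cover 125 mm from the pivot. Its foot (the cover's top face) is 15 mm below this point. x axis: along the cover from the pivot to the knob, z up. It moves with the cover.
- pivot (a point): The cover's pivot screw, at the height of the plinth's top face (95 mm above the table). Axes are the plinth's: x along the plinth towards the pocket, z up. Low steel screw head on the cover.
- plinth: Fixed brown wooden plinth, 220 (x) x 150 (y) x 95 mm high; origin at the centre of its underside, x along its length, z up. Under the cover its top has an open recess 112 (x) x 38 (y) mm, 40 mm deep; in the recess's floor is a slot 60 (x) x 20 (y) mm and a further 30 mm deep. Recess and slot share one centre, 10 mm along x from the plinth's middle.
- pocket (a point): Centre of the slot's mouth, in the recess's floor, 55 mm above the table; axes are the plinth's. The pivot is 86 mm from here along -x. The plate standing at the bottom of the slot, its 56 mm along the slot's 60, has its centre 1 mm above this point and its top 8 mm below the plinth's top face, so that the shut cover passes over it.
- plate_center (a point): Centre (half-way up) of the steel ballast plate, 56 (x, between its ends) x 16 (y, between its broad faces) x 62 (z, height) mm, about 0.4 kg. z up. At the start it stands upright in the rack, its foot 8 mm above the table.
- rack: Fixed dark wooden rack, 84 (x) x 50 (y) x 70 mm high; origin at the centre of its underside. Cheeks as high as the plate enclose its ends and 8 mm wide lips hold the faces at each end (2 mm clearance), leaving the middle 44 mm of both faces free: there the plate can be gripped only across its faces, and drawn straight up.
- mat_top (a point): Centre of the top face of the cork mat, 120 x 120 mm, fixed on the table, top face 6 mm above the table; x and y axes along its sides.
- plate: The same ballast plate; origin at the centre of its underside.
- maquette: Small white plaster head, 110 mm high, 66 mm in diameter, to be left alone; origin at the centre of its underside.
- jar: Amber jar with black lid, 60 mm in diameter, 75 mm high, to be left alone; origin at the centre of its underside.
- modelling_tool: Loop-ended modelling tool with a green handle, 180 mm long, 18 mm wide, lying on the table beyond the plinth, to be left alone; origin under its middle.
Things that resemble listed ones, but are neither listed nor needed, are in the scene too. Leave any black or purple look-alike of the plate alone.

How it is judged:
By the outcome, as a careful person would: the job done as asked, in the order asked, and still so for the second after the job is handed in, with the robot touching nothing.
It also fails if it takes over 72 s, if anything falls off the work surface, if the arm or the gripper's body presses on something with over 40 N, if the wrist force passes 120 N, or if a joint passes its speed limit or range.

### The arm

A 6-joint arm with a two-finger parallel gripper is mounted at the origin on the work surface. World frame = base frame: x ahead of the robot, y to its left, z up, the work surface at z = 0. Lengths are in mm, angles in rad, forces in N, time in s.
With the tool pointing down it reaches from about 375 to 975 mm from the base axis. Payload 3.8 kg.
Tool frame: the origin (TCP) lies at the very end of the fingers, on their centre line; the grasp point (between the pads) lies 19 mm behind it; z points along the fingers, y is the direction in which the jaws open and shut (so a half turn about z gives the same grasp; the last joint's range is limited). The gripper opens to 85 mm and grips with 20 to 120 N. Pads are 22 mm wide; open, the fingers measure 114 mm over their backs; the gripper's body (76 mm by 85 mm) begins 54 mm behind the grasp point. The pads swing forward as they close: fully open they stand 13 mm farther back than shut.
Start: joints at [-1.145, 0.264, 1.604, -0, 1.274, -0.037], TCP at [301.351, -603.991, 194.28] pointing down, gripper open.
Joint ranges: [-2.63, 2.63], [-0.94, 2.18], [0.31, 2.57], [-1.31, 4.45], [0, 2.66], [-2.55, 2.55]. Speed limits (rad/s): [2.57, 2.57, 3.14, 3.14, 3.14, 3.14].

### API

Orientations are given as a unit quaternion [w, x, y, z].
In Python, from cell import * gives the robot as it stands.
- The arm moves only by the shell command python3 -m jog 'ROWS' [FORCE]. ROWS is JSON, a list that holds one entry, the list of rows, each a list of 7 numbers: the shift along the tool's x, y, z in m, then the turn, a rotation vector about the tool's x, y, z in degrees, then the opening, from -1 (shut) to 1 (fully open), so that 0 is half open. In form: [[[tx, ty, tz, ax, ay, az, gripper], ...]]. A call has exactly 5 rows; each row is the pose to reach, as a shift and turn from the pose commanded when the call began, along the tool's axes at that moment; what a row does not reach only later rows make up. A row lasts 1/8 s, in which the tool goes at most 62.5 mm and 10.7 degrees, less where a joint would pass 70% of its speed; a pose out of reach is approached as far as the arm can. A call with a gripper value outside its range is refused whole. The fingers move at their own pace and stop on an object; FORCE is the grip in N (left out, the last holds). Time passes only in rows, so rows that repeat a pose let the fingers close, or fill a call up. It gives the time, the measured TCP pose, the force and the opening at its end, in the units of the state.
- get_obs(): the state, without advancing time (a new reading comes with each control period).
- get_image(name): name is "scene" or "side" or "wrist"; returns a dict with "pixels" (480x640x3 uint8, red, green, blue), "K" (3x3 intrinsics, pixels), "view" (4x4, takes a point from world to camera coordinates). Camera axes: x right, y down, z forward; pixel columns grow to the right and rows downward; lengths in mm; the calibration is good to about 2 mm. A picture is of the moment at which its call begins. There is no depth.
- hand_in(): hands the job in, once; it reports no verdict.
The state is a dict: "t": time; "qpos": joint angles; "qvel": joint speeds; "effort": joint torques, N m; "tcp_pos": TCP position; "eef_rot": TCP orientation; "ft_force": force on the tool from outside, world axes, zero at the start; "moment": the same for the moment, N m; "finger_gap": finger opening in mm.
Only numpy, scipy, OpenCV 4.12 (cv2) and the standard library are available. Lean on these libraries where they do the work, as an engineer would, in place of code of your own. Each camera call takes 0.05 s, during which the arm holds its last target. There are 200 camera calls.

## Working session

There is one attempt and no reset: what is moved stays moved. The work goes in short steps, Python scripts to look and compute and a shell command to move; the robot and the scene stay as the last step left them, time stands still between calls to the robot, and variables do not carry over. Pictures are saved under pics/ and viewed, about 8 in all and at most 12, crops included, and the job is handed in when it is done.

```bash
mkdir -p pics; ls; python3 - <<'E'
from cell import *
import cv2,pickle
d={}
for n in("scene","side","wrist"):
    d[n]=im=get_image(n)
    cv2.imwrite(f"pics/{n}0.png",im["pixels"][:,:,::-1])
    print(n,im["K"].tolist(),im["view"].round(4).tolist())
pickle.dump(d,open("d0.pkl","wb"))
print(get_obs())
E
```

```text
pics
scene [[593.7140324940304, 0.0, 325.90199045363954], [0.0, 593.7140324940304, 238.64860052365654], [0.0, 0.0, 1.0]] [[-0.7092, 0.705, 0.0048, 442.5327], [0.537, 0.5446, -0.6443, -259.1015], [-0.4568, -0.4544, -0.7648, 1652.5653], [0.0, 0.0, 0.0, 1.0]]
side [[597.7468923367362, 0.0, 326.80444801351274], [0.0, 597.7468923367362, 238.66996382389877], [0.0, 0.0, 1.0]] [[-0.7834, -0.6215, -0.0066, 494.4229], [-0.4687, 0.5977, -0.6504, 330.629], [0.4082, -0.5064, -0.7595, 992.3062], [0.0, 0.0, 0.0, 1.0]]
wrist [[432.33740286518844, 0.0, 317.26383430854656], [0.0, 432.33740286518844, 240.74041721316627], [0.0, 0.0, 1.0]] [[0.4463, -0.8949, -0.0016, -673.8317], [-0.8636, -0.4312, 0.2612, -34.0342], [-0.2344, -0.1152, -0.9653, 378.6902], [0.0, 0.0, 0.0, 1.0]]
{'t': 0.15, 'qpos': array([-1.14491029e+00,  2.64575602e-01,  1.60505541e+00,  3.62397378e-05,
        1.27369541e+00, -3.69118455e-02]), 'qvel': array([-0.00112716, -0.00160078, -0.00606314,  0.000107  ,  0.00117537,
        0.00159893]), 'effort': array([ 3.72068971e-04, -5.15905380e+01, -3.67960525e+01, -1.18083949e-04,
        7.97587592e-03,  1.21126821e-06]), 'tcp_pos': array([ 301.10086206, -603.42366328,  193.25375531]), 'eef_rot': array([-8.53891506e-04,  9.73347370e-01,  2.29334136e-01, -1.50542685e-04]), 'ft_force': array([-0.33090712,  0.33008719, -0.56341029]), 'moment': array([ 0.03038342,  0.04303948, -0.02473262]), 'finger_gap': 85.26439771047792}
```

View pics/scene0.png

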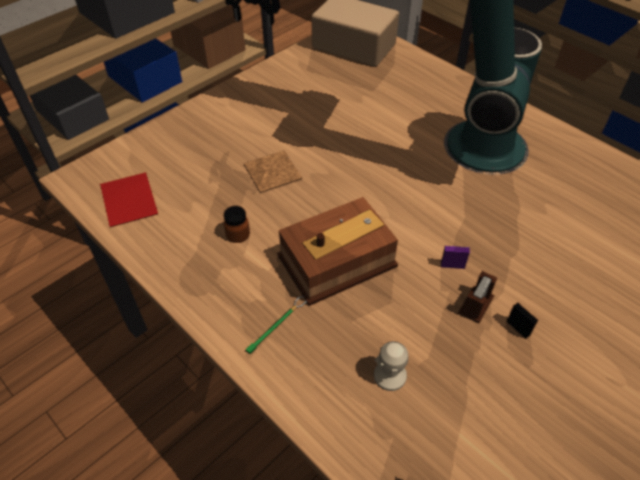

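View pics/side0.png

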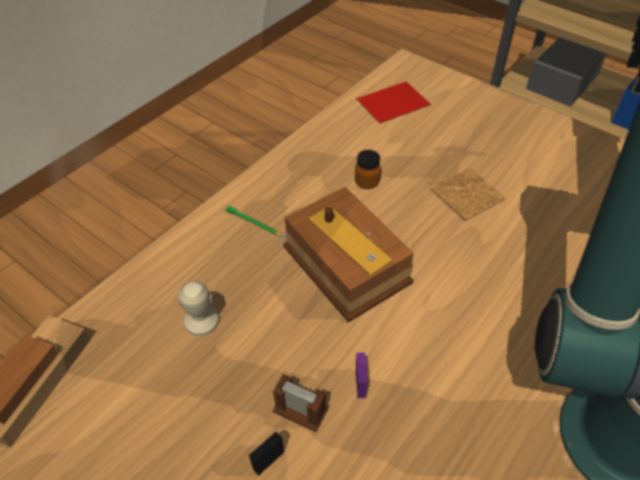

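Scene: the knob is at (320,240), the pivot screw at (367,222), the rack and plate at (480,293), and the mat at (273,170). In the side view the knob is at (329,215), the pivot at (371,257), the plate at (299,397), and the mat at (467,194). Next I'll measure with masks.

```bash
cat > h.py <<'E'
import numpy as np,cv2
def ray(im,uv,z):
    K,V=im["K"],im["view"];R,t=V[:3,:3],V[:3,3];c=-R.T@t
    uv=np.atleast_2d(uv).astype(float);d=np.c_[uv,np.ones(len(uv))]@np.linalg.inv(K).T@R
    return c+d*((z-c[2])/d[:,2])[:,None]
def proj(im,P):
    P=np.atleast_2d(P);c=P@im["view"][:3,:3].T+im["view"][:3,3];p=c@im["K"].T;return p[:,:2]/p[:,2:]
def tri(a,ua,b,ub):
    A=[];
    for im,u in((a,ua),(b,ub)):
        M=im["K"]@im["view"][:3];A+=[u[0]*M[2]-M[0],u[1]*M[2]-M[1]]
    A=np.array(A);return np.linalg.lstsq(A[:,:3],-A[:,3],rcond=None)[0]
def blob(im,lo,hi,box):
    x0,y0,x1,y1=box;h=cv2.cvtColor(im["pixels"],cv2.COLOR_RGB2HSV)
    m=np.zeros(h.shape[:2],np.uint8);m[y0:y1,x0:x1]=cv2.inRange(h,lo,hi)[y0:y1,x0:x1]
    n,l,s,c=cv2.connectedComponentsWithStats(m);i=1+s[1:,4].argmax();return (l==i).astype(np.uint8)
def rect(im,m,z):
    k=max(cv2.findContours(m,0,1)[0],key=cv2.contourArea).reshape(-1,2)
    P=ray(im,k,z)[:,:2].astype(np.float32);return cv2.minAreaRect(P)
E
python3 - <<'E'
import pickle,numpy as np,cv2
from h import *
d=pickle.load(open("d0.pkl","rb"));s,e=d["scene"],d["side"]
H=lambda im,u,v:cv2.cvtColor(im["pixels"],cv2.COLOR_RGB2HSV)[v,u].tolist()
print("brass",H(s,345,235),H(e,350,240),"plinth",H(s,300,250),H(s,370,250),H(e,380,240),H(e,310,225),"table",H(s,400,300),H(e,450,280),"plate",H(s,484,287),H(e,299,397),"mat",H(s,273,170),H(e,467,194),"red",H(s,130,200))
for n,im,b in(("s",s,(270,190,410,290)),("e",e,(280,180,420,320))):
    m=blob(im,(18,150,90),(32,255,255),b);print(n,"brass",m.sum(),rect(im,m,99))
for n,im,b in(("s",s,(465,265,500,310)),("e",e,(270,370,330,425))):
    m=blob(im,(0,0,90),(180,70,255),b);print(n,"plate",m.sum(),rect(im,m,70),m.nonzero()[1].mean(),m.nonzero()[0].mean())
print("knobfoot tri mid",tri(s,(320,240),e,(329,215)),"pivot",tri(s,(367,222),e,(371,257)))
def crop(im,x,y,w,h): return cv2.resize(im["pixels"][y:y+h,x:x+w,::-1],(400,300),interpolation=cv2.INTER_CUBIC)
cv2.imwrite("pics/c1.png",np.vstack([np.hstack([crop(s,270,190,140,105),crop(e,275,185,148,111)]),np.hstack([crop(s,440,240,100,75),crop(e,250,360,100,75)])]))
E
```

```text
brass [17, 165, 201] [19, 190, 209] plinth [10, 171, 109] [10, 171, 133] [13, 171, 149] [13, 171, 134] table [14, 134, 168] [16, 139, 200] plate [17, 41, 131] [23, 41, 124] mat [13, 150, 146] [16, 150, 161] red [1, 212, 148]
s brass 17 ((536.7251586914062, 13.054001808166504), (4.761843681335449, 23.731664657592773), 75.40567016601562)
e brass 1899 ((574.003173828125, 2.9150619506835938), (55.67612838745117, 183.0008087158203), 78.03766632080078)
s plate 171 ((452.7557067871094, 297.84893798828125), (56.37114334106445, 17.17458724975586), 11.976712226867676) 482.37426900584796 286.6608187134503
e plate 647 ((451.4844970703125, 306.4822082519531), (57.81802749633789, 39.243614196777344), 12.817889213562012) 297.64296754250387 396.6383307573416
knobfoot tri mid [633.13325376 -10.05603467 113.29022714] pivot [512.61497822  17.04700485  99.81139593]
```

View pics/c1.png

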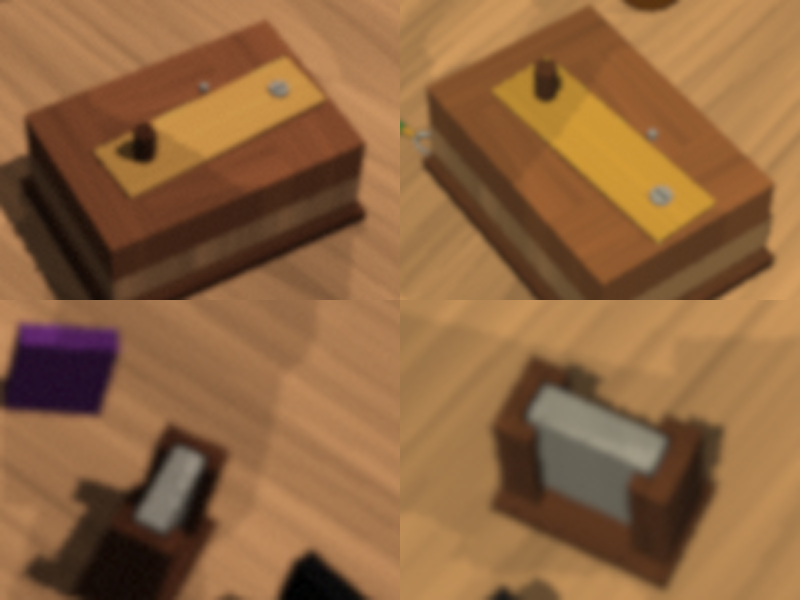

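View pics/wrist0.png

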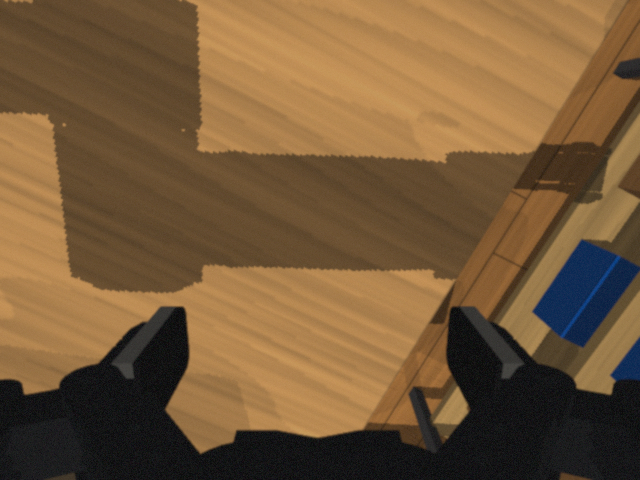

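The crops show the stop pin at scene (341,220), on the −y side of the cover, and the plate in the rack with both broad faces free. So the knob has to be pushed towards +y.

```bash
python3 - <<'E'
import pickle,numpy as np,cv2
from h import *
np.set_printoptions(suppress=True,precision=1)
d=pickle.load(open("d0.pkl","rb"));s,e=d["scene"],d["side"]
S=lambda p:[(270+x*.35,190+y*.35) for x,y in p];E=lambda p:[(275+(x-400)*.37,185+y*.37) for x,y in p]
def rep(n,im,px,z):
    P=ray(im,px,z)[:,:2];r=cv2.minAreaRect(P.astype(np.float32));print(n,"ctr",P.mean(0),"rect",np.round(r[0],1),np.round(r[1],1),round(r[2],1),"edges",[(round(np.linalg.norm(v),0),round(np.degrees(np.arctan2(v[1],v[0])),1)) for v in np.roll(P,-1,0)-P])
rep("plinth s",s,S([(25,118),(267,22),(365,147),(113,250)]),95)
rep("plinth e",e,E([(428,90),(592,8),(772,185),(603,283)]),95)
rep("cover s",s,S([(93,152),(290,57),(327,100),(133,198)]),99)
rep("cover e",e,E([(491,92),(548,57),(714,201),(658,242)]),99)
print("pivot",ray(s,S([(278,89)]),100),ray(e,E([(660,195)]),100),"knob top",ray(s,S([(145,128)]),129),ray(e,E([(545,64)]),129))
print("pin",ray(s,S([(203,88)]),97),ray(e,E([(652,135)]),97))
rep("plate e",e,[(250+(x-400)*.25,360+(y-300)*.25) for x,y in [(529,410),(548,385),(667,437),(643,474)]],70)
rep("plate s",s,[(440+x*.25,240+(y-300)*.25) for x,y in [(136,520),(177,445),(206,456),(167,533)]],70)
rep("mat e",e,[(430,187),(469,169),(504,198),(466,219)],6)
rep("mat s",s,[(245,168),(283,152),(301,181),(262,192)],6)
print("jar",ray(s,[(235,215)],75),ray(e,[(368,158)],75),"maq",ray(s,[(391,380)],5),ray(e,[(201,322)],5),"black",ray(s,[(521,320)],30),"purple",ray(s,[(456,257)],30))
E
```

```text
plinth s ctr [586.   -1.1] rect [586.2   0.1] [150.2 219.3] 73.7 edges [(np.float64(219.0), np.float64(163.7)), (np.float64(150.0), np.float64(72.9)), (np.float64(216.0), np.float64(-17.6)), (np.float64(145.0), np.float64(-105.7))]
plinth e ctr [582.2  -4.3] rect [582.3  -3.7] [149.1 214.7] 73.1 edges [(np.float64(149.0), np.float64(-106.9)), (np.float64(215.0), np.float64(163.1)), (np.float64(146.0), np.float64(73.2)), (np.float64(215.0), np.float64(-16.2))]
cover s ctr [574.1   7.5] rect [574.1   7.8] [ 54.1 184.3] 77.8 edges [(np.float64(184.0), np.float64(167.8)), (np.float64(53.0), np.float64(75.4)), (np.float64(180.0), np.float64(-11.8)), (np.float64(54.0), np.float64(-100.0))]
cover e ctr [573.    3.8] rect [572.7   3.6] [ 54.6 180.2] 78.4 edges [(np.float64(55.0), np.float64(-101.6)), (np.float64(179.0), np.float64(168.0)), (np.float64(54.0), np.float64(79.6)), (np.float64(180.0), np.float64(-11.6))]
pivot [[511.2  17.8 100. ]] [[512.3  15.2 100. ]] knob top [[631.3  -9.2 129. ]] [[635.1 -12.1 129. ]]
pin [[550.5 -26.1  97. ]] [[550.2 -28.1  97. ]]
plate e ctr [453.6 295.7] r
[... 344 characters left out ...]
np.float64(58.0), np.float64(14.7)), (np.float64(17.0), np.float64(-73.6))]
mat e ctr [ 490.9 -336.3] rect [ 492.1 -336.6] [115.1 120.5] 72.2 edges [(np.float64(115.0), np.float64(-110.4)), (np.float64(115.0), np.float64(162.1)), (np.float64(114.0), np.float64(72.2)), (np.float64(120.0), np.float64(-17.6))]
mat s ctr [ 497.3 -326.6] rect [ 498.4 -330.2] [124.1 116. ] 70.1 edges [(np.float64(117.0), np.float64(168.3)), (np.float64(124.0), np.float64(70.1)), (np.float64(107.0), np.float64(-22.5)), (np.float64(103.0), np.float64(-104.9))]
jar [[ 698.4 -225.    75. ]] [[ 694.3 -228.4   75. ]] maq [[724.9 286.2   5. ]] [[715.6 279.2   5. ]] black [[437.2 394.8  30. ]] purple [[398.6 195.4  30. ]]
```

```bash
cat > go.py <<'E'
# usage: go.py x y z psi  -> tool-frame shift (m) and turn (deg) to each successive target (each from the present pose)
import sys,numpy as np
from cell import *
from scipy.spatial.transform import Rotation as R
np.set_printoptions(suppress=True,precision=4)
o=get_obs();q=o["eef_rot"];A=R.from_quat([q[1],q[2],q[3],q[0]]);m=A.as_matrix()
print("t",round(o["t"],2),"tcp",o["tcp_pos"].round(1),"psi",round(np.degrees(np.arctan2(m[1,0],m[0,0])),2),"tilt",m[:2,2].round(4),"gap",round(o["finger_gap"],1),"F",o["ft_force"].round(1),"q",o["qpos"].round(2))
a=list(map(float,sys.argv[1:]))
for i in range(0,len(a),4):
    p=np.radians(a[i+3]);c,s=np.cos(p),np.sin(p)
    T=R.from_matrix([[c,s,0],[s,-c,0],[0,0,-1]])
    print(A.inv().apply((np.array(a[i:i+3])-o["tcp_pos"])/1000),(A.inv()*T).as_rotvec(degrees=True).round(2))
E
python3 go.py 633.5 -9.5 194 -12
```

```text
t 0.15 tcp [ 301.1 -603.4  193.3] psi 26.52 tilt [-0.0007  0.0016] gap 85.3 F [-0.3  0.3 -0.6] q [-1.14  0.26  1.61  0.    1.27 -0.04]
[ 0.5626 -0.3831 -0.    ] [-0.1   0.03 38.52]
```

```bash
python3 -m jog '[[[0.05,-0.034,0,0,0,0,-0.25],[0.1,-0.068,0,0,0,0,-0.25],[0.15,-0.102,0,0,0,0,-0.25],[0.2,-0.136,0,0,0,0,-0.25],[0.25,-0.17,0,0,0,0,-0.25]]]' 40
python3 -m jog '[[[0.05,-0.034,0,0,0,0,-0.25],[0.1,-0.068,0,0,0,0,-0.25],[0.15,-0.102,0,0,0,0,-0.25],[0.2,-0.136,0,0,0,0,-0.25],[0.25,-0.17,0,0,0,0,-0.25]]]' 
python3 -m jog '[[[0.02,-0.014,0,0,0,10,-0.25],[0.04,-0.028,0,0,0,20,-0.25],[0.063,-0.043,0,0,0,30,-0.25],[0.063,-0.043,0,0,0,38.5,-0.25],[0.063,-0.043,0,0,0,38.5,-0.25]]]'
python3 go.py 633.5 -9.5 194 -12 633.5 -9.5 106 -12
python3 - <<'E'
from cell import *
import cv2
im=get_image("wrist");cv2.imwrite("pics/w1.png",im["pixels"][:,:,::-1])
from h import *;print(proj(im,[[512,16.7,100],[634,-9.5,129],[550.3,-27,97],[634,-9.5,99]]))
E
```

```text
t: 0.78
tcp_pos: [449.7, -338.4, 194.0]
eef_rot: [-0.0, 0.973, 0.229, 0.0]
ft_force: [0.9, -0.4, 0.5]
finger_gap: 32.1
t: 1.4
tcp_pos: [597.5, -74.7, 194.1]
eef_rot: [0.0, 0.973, 0.229, -0.0]
ft_force: [0.5, -0.8, 0.3]
finger_gap: 32.1
t: 2.02
tcp_pos: [633.9, -9.5, 193.7]
eef_rot: [0.0, 0.995, -0.103, -0.001]
ft_force: [1.0, -0.9, 0.7]
finger_gap: 32.0
t 2.02 tcp [633.9  -9.5 193.7] psi -11.85 tilt [-0.001 -0.   ] gap 32.0 F [ 1.  -0.9  0.7] q [-0.05  0.19  1.7  -0.    1.26  1.72]
[-0.0004  0.0001 -0.0003] [0.01 0.06 0.15]
[-0.0003  0.      0.0877] [0.01 0.06 0.15]
[[316.4054626  395.16489916]
 [317.17598853 239.82531136]
 [365.83214437 335.2009834 ]
 [317.17892038 227.89158491]]
```

View pics/w1.png

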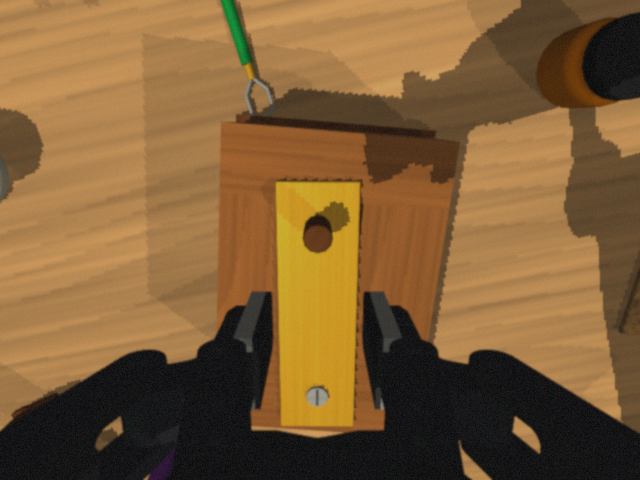

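The wrist view shows the knob at (317,238) and the pivot at (317,396), matching the prediction within 2 px. Next I lower the half-open jaws around the knob and swing it.

```bash
python3 -m jog '[[[0,0,0.02,0,0,0,-0.25],[0,0,0.04,0,0,0,-0.25],[0,0,0.06,0,0,0,-0.25],[0,0,0.075,0,0,0,-0.25],[0,0,0.087,0,0,0,-0.25]]]'
python3 -m jog '[[[-0.0008,-0.0139,0,0,0,-6.4,-0.25],[-0.0031,-0.0277,0,0,0,-12.8,-0.25],[-0.007,-0.0411,0,0,0,-19.2,-0.25],[-0.0123,-0.054,0,0,0,-25.6,-0.25],[-0.019,-0.0662,0,0,0,-32,-0.25]]]'
python3 go.py
```

```text
t: 2.7
tcp_pos: [633.5, -10.0, 105.6]
eef_rot: [0.0, 0.995, -0.104, -0.001]
ft_force: [1.5, 0.7, 0.2]
finger_gap: 32.0
t: 3.32
tcp_pos: [629.7, 59.3, 107.3]
eef_rot: [0.0, 0.984, 0.176, 0.0]
ft_force: [0.1, 0.2, 0.3]
finger_gap: 31.9
t 3.33 tcp [629.7  59.3 107.3] psi 20.24 tilt [0.0008 0.    ] gap 31.9 F [0.1 0.2 0.3] q [0.05 0.25 1.79 0.   1.1  1.27]
```

```bash
python3 -m jog '[[[-0.0008,-0.0139,0,0,0,-6.4,-0.25],[-0.0031,-0.0277,0,0,0,-12.8,-0.25],[-0.007,-0.0411,0,0,0,-19.2,-0.25],[-0.0123,-0.054,0,0,0,-25.6,-0.25],[-0.019,-0.0662,0,0,0,-32,-0.25]]]'
python3 -m jog '[[[-0.0008,-0.0139,0,0,0,-6.4,-0.25],[-0.0031,-0.0277,0,0,0,-12.8,-0.25],[-0.007,-0.0411,0,0,0,-19.2,-0.25],[-0.0123,-0.054,0,0,0,-25.6,-0.25],[-0.0190,-0.0662,0,0,0,-32,-0.25]]]'
python3 -m jog '[[[0,0.003,0,0,0,0,-0.25],[0,0.003,-0.03,0,0,0,-0.25],[0,0.003,-0.07,0,0,0,-0.25],[0,0.003,-0.11,0,0,0,-0.25],[0,0.003,-0.15,0,0,0,-0.25]]]'
python3 go.py 560 -6 270 73.3
python3 - <<'E'
from cell import *
import cv2
im=get_image("scene");cv2.imwrite("pics/s2.png",im["pixels"][150:330,220:460,::-1].repeat(3,0).repeat(3,1))
E
```

```text
t: 3.95
tcp_pos: [588.9, 115.0, 107.3]
eef_rot: [0.0, 0.898, 0.44, 0.0]
ft_force: [-0.7, -0.2, -0.1]
finger_gap: 32.5
t: 4.58
tcp_pos: [524.9, 140.6, 107.4]
eef_rot: [0.0, 0.742, 0.671, 0.0]
ft_force: [-0.1, -0.3, 0.2]
finger_gap: 31.9
t: 5.2
tcp_pos: [529.0, 139.8, 258.8]
eef_rot: [0.0, 0.744, 0.668, 0.001]
ft_force: [0.6, 0.6, -0.2]
finger_gap: 31.8
t 5.2 tcp [529.  139.8 258.8] psi 83.87 tilt [0.0013 0.0001] gap 31.8 F [ 0.6  0.6 -0.2] q [ 0.21 -0.01  1.8  -0.    1.36  0.32]
[-0.1416  0.0464 -0.0112] [ 0.07 -0.02 10.57]
```

View pics/s2.png

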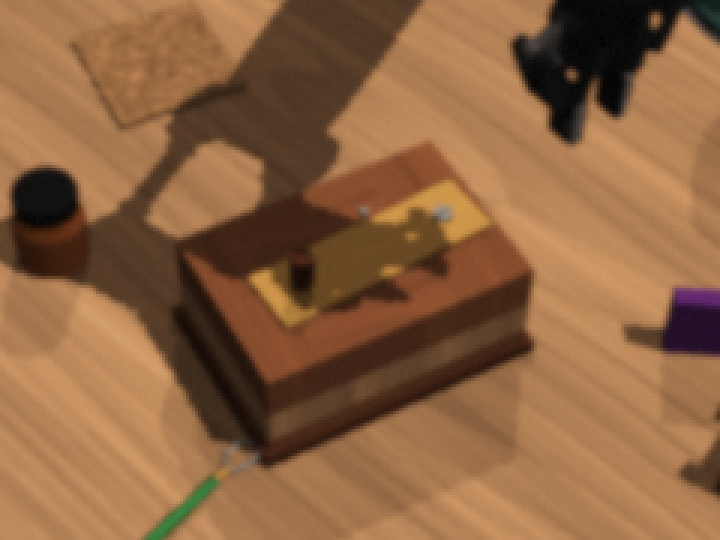

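The scene crop shows the cover still in its first pose, with the knob at crop (302,270), i.e. scene pixel (321,240). The swing seems not to have carried the knob along. I'll check with numbers before acting again.

```bash
python3 - <<'E'
from cell import *
import cv2,numpy as np
from h import *
np.set_printoptions(suppress=True,precision=1)
o=get_obs();print(o["t"],o["tcp_pos"])
P=[]
for n,b in(("scene",(270,190,410,290)),("side",(280,180,420,320))):
    im=get_image(n);print(n,"tcp->",proj(im,o["tcp_pos"]),"knob pred",proj(im,[634,-9.5,114]),"opened knob",proj(im,[530,140,114]))
    P.append(im)
    if n=="side":
        m=blob(im,(17,150,90),(32,255,255),b);print(rect(im,m,99))
a=P[0]["pixels"][150:330,260:460,::-1];c=P[1]["pixels"][150:330,260:460,::-1]
cv2.imwrite("pics/s3.png",np.vstack([np.hstack([a,c])]).repeat(2,0).repeat(2,1))
E
```

```text
5.25 [532.2 140.5 265.7]
scene tcp-> [[411.9 203.3]] knob pred [[319.7 239.9]] opened knob [[404.1 252. ]]
side tcp-> [[319.4 233.8]] knob pred [[328.3 215. ]] opened knob [[322.  290.8]]
((574.3681640625, 3.1108665466308594), (56.89013671875, 184.90838623046875), 78.00684356689453)
```

View pics/s3.png

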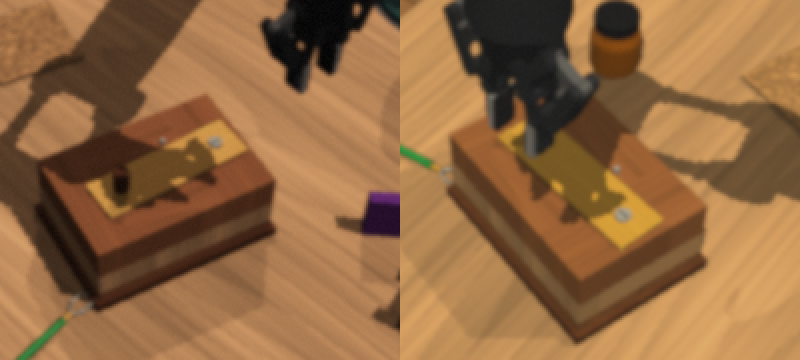

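```bash
python3 - <<'E'
from cell import *
import cv2,numpy as np,pickle
from h import *
np.set_printoptions(suppress=True,precision=1)
w=pickle.load(open("d0.pkl","rb"))["wrist"]
t=np.array([301.1,-603.4,193.3]);V=w["view"]
for dz in(0,13,20,30,40):
    p=t+[0,0,dz];print(dz,"depth",(V[:3,:3]@p+V[:3,3])[2],proj(w,p))
S,E=get_image("scene"),get_image("side");o=get_obs();print(o["t"],o["tcp_pos"],o["finger_gap"])
print("tip triang (prev pics)",tri(S,(416,190),E,(319,220)))
E
```

```text
0 depth 191.02215724908189 [[317.7 278.3]]
13 depth 178.4734246174224 [[317.7 289.2]]
20 depth 171.71641473883653 [[317.7 295.7]]
30 depth 162.06354348371386 [[317.7 305.9]]
40 depth 152.41067222859118 [[317.7 317.5]]
5.45 [528.4 139.8 257. ] 31.887171408476856
tip triang (prev pics) [529.8 143.3 302. ]
```

```bash
python3 - <<'E'
from cell import *
import cv2,numpy as np
from h import *
np.set_printoptions(suppress=True,precision=1)
o=get_obs();t=o["tcp_pos"];out=[]
for n in("scene","side"):
    im=get_image(n);u=proj(im,[t+[0,0,z] for z in(0,20,40)])
    x,y=(u[0]-[40,65]).astype(int);x,y=max(x,0),max(y,0)
    c=cv2.resize(im["pixels"][y:y+120,x:x+80,::-1],(400,600),interpolation=cv2.INTER_CUBIC)
    for k,p in enumerate(u):cv2.circle(c,tuple(((p-[x,y])*5).astype(int)),3,[(0,0,255),(0,255,0),(255,255,0)][k],-1)
    out.append(c);print(n,x,y,u)
cv2.imwrite("pics/m4.png",np.hstack(out))
E
```

```text
scene 372 140 [[412.3 205.2]
 [413.5 198. ]
 [414.8 190.6]]
side 281 173 [[321.7 238.2]
 [321.5 229.8]
 [321.3 221.2]]
```

View pics/m4.png

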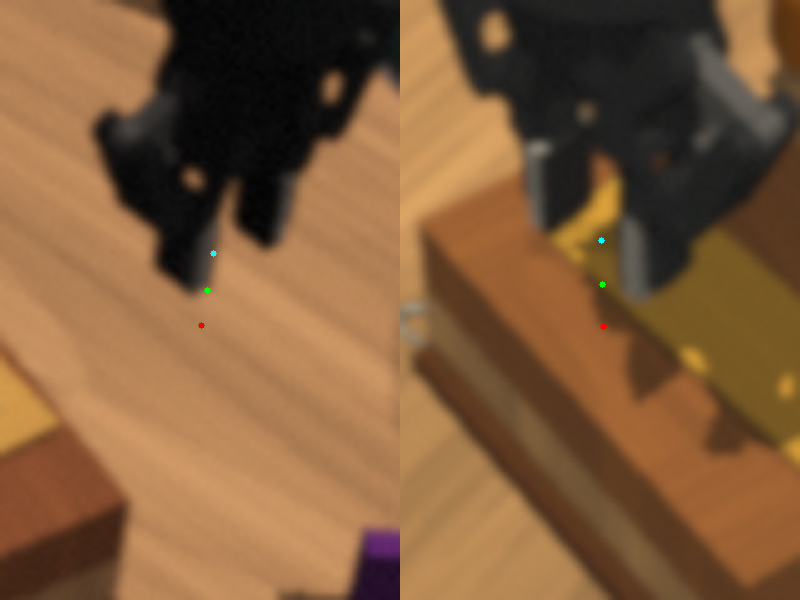

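The picture with marks shows the red reported-TCP dots about 28 mm below the visible fingertips in both views. The true tips are therefore about 28 mm higher than reported, and the fingers passed over the knob (they were at about 134, and its top is at 129). I'll allow for that offset and repeat at TCP z = 85.

```bash
python3 go.py 633.5 -9.5 170 -12 633.5 -9.5 85 -12
```

```text
t 5.55 tcp [527.3 139.6 255.6] psi 83.97 tilt [-0.0025 -0.0006] gap 31.8 F [0.1 0.1 0.3] q [ 0.21 -0.01  1.8  -0.    1.36  0.32]
[-0.1371  0.1215  0.0854] [-0.07  0.16 95.97]
[-0.137   0.1217  0.1704] [-0.07  0.16 95.97]
```

```bash
python3 -m jog '[[[-0.028,0.024,0.01,0,0,10,-0.25],[-0.056,0.048,0.025,0,0,20,-0.25],[-0.084,0.072,0.04,0,0,30,-0.25],[-0.112,0.096,0.055,0,0,40,-0.25],[-0.137,0.1215,0.07,0,0,50,-0.25]]]'
python3 -m jog '[[[0,0,0,0,0,10,-0.25],[0,0,0,0,0,20,-0.25],[0,0,0,0,0,30,-0.25],[0,0,0,0,0,40,-0.25],[0,0,0,0,0,46,-0.25]]]'
python3 go.py 633.5 -9.5 85 -12
```

```text
t: 6.18
tcp_pos: [634.0, -10.1, 184.8]
eef_rot: [-0.001, 0.957, 0.289, -0.001]
ft_force: [0.6, 1.2, 0.1]
finger_gap: 31.9
t: 6.8
tcp_pos: [633.4, -9.0, 185.1]
eef_rot: [0.0, 0.994, -0.107, -0.002]
ft_force: [0.6, 0.1, 0.2]
finger_gap: 32.2
t 6.8 tcp [633.4  -9.  185.1] psi -12.25 tilt [-0.0033  0.0001] gap 32.2 F [0.6 0.1 0.2] q [-0.05  0.19  1.71 -0.    1.24  1.73]
[0.0005 0.0004 0.1001] [ 0.03  0.19 -0.25]
```

```bash
python3 -m jog '[[[0,0,0.03,0,0,0,-0.25],[0,0,0.06,0,0,0,-0.25],[0,0,0.08,0,0,0,-0.25],[0,0,0.09,0,0,0,-0.25],[0,0,0.098,0,0,0,-0.25]]]'
python3 -m jog '[[[-0.0008,-0.0139,0,0,0,-6.4,-0.25],[-0.0031,-0.0277,0,0,0,-12.8,-0.25],[-0.007,-0.0411,0,0,0,-19.2,-0.25],[-0.0123,-0.054,0,0,0,-25.6,-0.25],[-0.019,-0.0662,0,0,0,-32,-0.25]]]'
python3 - <<'E'
from cell import *
from h import *
im=get_image("side")
m=blob(im,(17,150,90),(32,255,255),(230,150,460,350));print(m.sum(),rect(im,m,99))
E
```

```text
t: 7.42
tcp_pos: [634.7, -9.0, 88.9]
eef_rot: [-0.0, 0.995, -0.104, 0.0]
ft_force: [-0.6, 0.3, 0.5]
finger_gap: 32.3
t: 8.05
tcp_pos: [630.3, 59.6, 90.0]
eef_rot: [0.0, 0.984, 0.176, 0.001]
ft_force: [-0.3, -1.4, -0.6]
finger_gap: 32.2
2036 ((573.16552734375, 34.87603759765625), (186.2672119140625, 60.124698638916016), 17.677209854125977)
```

The cover is now at about +17.7° and moving with the jaws, so I continue.

```bash
python3 -m jog '[[[-0.0008,-0.0139,0,0,0,-6.4,-0.25],[-0.0031,-0.0277,0,0,0,-12.8,-0.25],[-0.007,-0.0411,0,0,0,-19.2,-0.25],[-0.0123,-0.054,0,0,0,-25.6,-0.25],[-0.019,-0.0662,0,0,0,-32,-0.25]]]'
python3 -m jog '[[[-0.0008,-0.0139,0,0,0,-6.4,-0.25],[-0.0031,-0.0277,0,0,0,-12.8,-0.25],[-0.007,-0.0411,0,0,0,-19.2,-0.25],[-0.0128,-0.055,0,0,0,-25.6,-0.25],[-0.0206,-0.069,0,0,0,-33,-0.25]]]'
python3 -m jog '[[[0,0.004,0,0,0,0,-0.25],[0,0.004,-0.03,0,0,0,-0.25],[0,0.004,-0.07,0,0,0,-0.25],[0,0.004,-0.11,0,0,0,-0.25],[0,0.004,-0.15,0,0,0,-0.25]]]'
python3 - <<'E'
from cell import *
from h import *
im=get_image("side")
m=blob(im,(17,150,90),(32,255,255),(230,150,460,350));print(m.sum(),rect(im,m,99))
E
python3 go.py 594 -7 236 73.3 540 10 255 73.3
```

```text
t: 8.72
tcp_pos: [590.1, 115.2, 90.2]
eef_rot: [0.001, 0.898, 0.439, 0.001]
ft_force: [0.5, -2.4, -0.4]
finger_gap: 32.0
t: 9.35
tcp_pos: [523.3, 141.7, 90.3]
eef_rot: [0.001, 0.736, 0.677, 0.001]
ft_force: [1.9, -0.8, -0.8]
finger_gap: 31.8
t: 9.98
tcp_pos: [527.4, 141.1, 241.4]
eef_rot: [0.001, 0.739, 0.674, 0.001]
ft_force: [0.8, -0.4, -0.7]
finger_gap: 32.2
2422 ((519.9268798828125, 79.72107696533203), (185.02450561523438, 59.58115005493164), 83.82582092285156)
t 10.03 tcp [530.7 141.9 248.2] psi 84.79 tilt [0.0116 0.0025] gap 32.2 F [0.9 0.7 4.9] q [ 0.22 -0.01  1.81 -0.    1.33  0.31]
[-0.1426  0.0765  0.0126] [ 0.63 -0.27 11.49]
[-0.1305  0.0214 -0.007 ] [ 0.63 -0.27 11.49]
```

```bash
python3 -m jog '[[[-0.04,0.02,0,0,0,4,-0.25],[-0.08,0.045,0.01,0,0,8,-0.25],[-0.12,0.065,0.02,0.5,0,11.5,-0.25],[-0.1426,0.0765,0.03,0.5,0,11.5,-0.25],[-0.1426,0.0765,0.03,0.5,0,11.5,-0.25]]]'
python3 go.py 594 -7 215 73.3
python3 - <<'E'
from cell import *
import cv2,pickle
from h import *
im=get_image("wrist");pickle.dump(im,open("w5.pkl","wb"));cv2.imwrite("pics/w5.png",im["pixels"][:,:,::-1])
c,s=0.958,-0.287
import numpy as np
C=np.array([594,-7]);ax=np.array([c,s]);ay=np.array([-s,c])
for n,hx,hy,z in(("recess",56,19,95),("slot",30,10,55),):
    print(n,proj(im,[np.r_[C+ax*a*hx+ay*b*hy,z] for a,b in((-1,-1),(1,-1),(1,1),(-1,1))]).round(0).tolist())
E
```

```text
t: 10.65
tcp_pos: [590.7, -9.5, 208.4]
eef_rot: [-0.003, 0.803, 0.596, -0.003]
ft_force: [-0.7, 1.1, -0.3]
finger_gap: 32.2
t 10.65 tcp [590.7  -9.5 208.4] psi 73.19 tilt [-0.0094  0.0015] gap 32.2 F [-0.7  1.1 -0.3] q [-0.06  0.1   1.77  0.    1.28  0.23]
[ 0.0034  0.0024 -0.0066] [-0.54  0.08 -0.11]
recess [[243.0, 243.0], [402.0, 243.0], [405.0, 190.0], [240.0, 190.0]]
slot [[284.0, 219.0], [360.0, 219.0], [361.0, 194.0], [284.0, 194.0]]
```

View pics/w5.png

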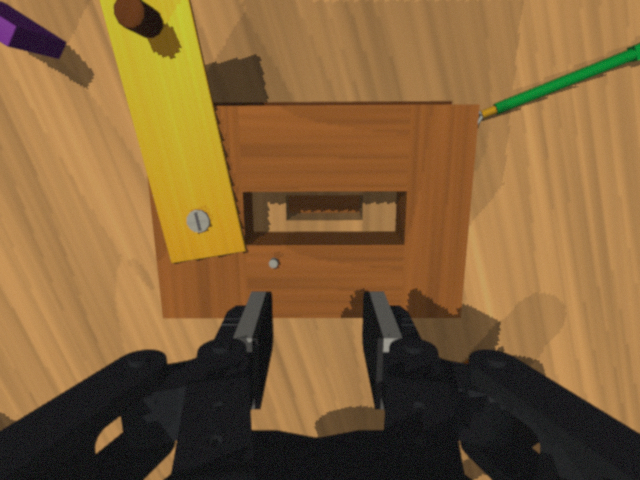

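The wrist view shows the pocket fully open: recess corners at (244,192), (406,192), (404,243) and (245,243), and the slot mouth from x = 287 to 362 and y = 194 to 219. Now the sub-pixel edges.

```bash
cat > edges.py <<'E'
from cell import *
import numpy as np,cv2
from h import *
np.set_printoptions(suppress=True,precision=1)
im=get_image("wrist");g=cv2.GaussianBlur(cv2.cvtColor(im["pixels"],cv2.COLOR_RGB2GRAY).astype(np.float32),(0,0),0.7)
def edges(p,o):
    d=np.diff(p);i=[k for k in range(1,len(d)-1) if abs(d[k])>9 and abs(d[k])>=abs(d[k-1]) and abs(d[k])>abs(d[k+1])]
    return [(round(o+k+.5+float(.5*(abs(d[k+1])-abs(d[k-1]))/(2*abs(d[k])-abs(d[k-1])-abs(d[k+1])+1e-6)),1),int(d[k])) for k in i]
print("rows 198-204",edges(g[198:204,225:425].mean(0),225))
print("rows 210-216",edges(g[210:216,225:425].mean(0),225))
for x in(270,300,325,350,385):print("cols",x,edges(g[175:260,x-4:x+5].mean(1),175))
E
python3 edges.py; python3 go.py
```

```text
rows 198-204 [(234.4, -30), (238.2, 11), (243.7, -22), (252.5, 12), (396.2, -10), (406.5, 14)]
rows 210-216 [(237.1, -28), (240.5, 10), (244.3, -18), (253.0, 11), (268.9, 20), (286.6, -31), (362.5, 18), (396.2, -25), (405.9, 13)]
cols 270 [(192.9, -10), (204.0, 13), (232.8, -16), (246.0, 15)]
cols 300 [(192.9, -12), (221.1, 16), (232.7, -24), (246.0, 13)]
cols 325 [(192.8, -12), (211.1, 10), (221.1, 16), (232.4, -24), (246.2, 14)]
cols 350 [(192.7, -10), (210.9, 11), (221.1, 18), (232.4, -28), (246.1, 14)]
cols 385 [(192.6, -11), (204.0, 17), (232.4, -23), (245.8, 15)]
t 10.75 tcp [590.4  -7.5 209.5] psi 73.37 tilt [-0.0082  0.0021] gap 32.0 F [ 0.3 -0.2  0.5] q [-0.06  0.1   1.77  0.    1.28  0.23]
```

```bash
cat > /tmp/a.py <<'E'
from cell import *
from h import *
np.set_printoptions(suppress=True,precision=2)
im=get_image("wrist");o=get_obs()
far=ray(im,[(270,192.9),(385,192.6)],95)[:,:2];near=ray(im,[(270,246.0),(385,245.8)],95)[:,:2]
sl=ray(im,[(286.6,213),(362.5,213)],55)[:,:2];rx=ray(im,[(244.1,212),(406.1,212)],95)[:,:2];f=ray(im,[(300,221.1),(350,221.1)],55)[:,:2]
for n,p in(("far",far),("near",near),("front",f)):d=p[1]-p[0];print(n,np.degrees(np.arctan2(d[1],d[0])))
a=np.radians(-16.7);ax=np.array([np.cos(a),np.sin(a)]);ay=np.array([-ax[1],ax[0]])
print("x: slot",(sl@ax),(sl@ax).mean(),"recess",(rx@ax),(rx@ax).mean()," y: recess",(near@ay).mean(),(far@ay).mean(),((near+far)@ay/2).mean(),"slot front+10",(f@ay).mean()+10)
for c in (((sl@ax).mean(),((near+far)@ay/2).mean()),((rx@ax).mean(),(f@ay).mean()+10)):print(c[0]*ax+c[1]*ay)
print(o["tcp_pos"])
E
PYTHONPATH=. python3 /tmp/a.py
```

```text
Traceback (most recent call last):
ModuleNotFoundError: No module named 'cell'
```

```bash
cp /tmp/a.py a.py; python3 a.py
```

```text
far -16.423831717801296
near -16.41459113666777
front -16.544790908157402
x: slot [542.13 601.97] 572.0482036957687 recess [515.78 628.17] 571.9742043356694  y: recess 144.82364016767357 182.7098341397881 163.76673715373082 slot front+10 163.8728862713767
[594.98  -7.52]
[594.94  -7.4 ]
[590.35  -7.04 209.79]
```

```bash
python3 go.py 453 298 180 12
```

```text
t 10.8 tcp [590.4  -7.  209.8] psi 73.44 tilt [-0.0077  0.0021] gap 32.1 F [-0.2 -0.5  0.7] q [-0.06  0.1   1.77  0.    1.28  0.23]
[ 0.2533 -0.2183  0.0315] [-0.41  0.26 61.44]
```

```bash
python3 -m jog '[[[0.04,-0.036,0,0,0,10,0],[0.085,-0.072,0.005,0,0,20,0.05],[0.13,-0.11,0.012,0,0,30,0.05],[0.17,-0.147,0.02,0,0,40,0.05],[0.215,-0.185,0.026,0,0,50,0.05]]]'
python3 -m jog '[[[0.033,-0.028,0.005,0,0,8,0.05],[0.044,-0.017,0.005,0,0,11.4,0.05],[0.044,-0.017,0.005,0,0,11.4,0.05],[0.044,-0.017,0.005,0,0,11.4,0.05],[0.044,-0.017,0.005,0,0,11.4,0.05]]]'
python3 - <<'E'
from cell import *
from h import *
im=get_image("wrist");cv2.imwrite("pics/w6.png",im["pixels"][:,:,::-1])
u=proj(im,[453.4,297.7,70])[0].astype(int);print("pred",u)
h=cv2.cvtColor(im["pixels"],cv2.COLOR_RGB2HSV);print(h[u[1]-15:u[1]+20:5,u[0]].tolist())
m=blob(im,(0,0,90),(180,75,255),(u[0]-80,u[1]-60,u[0]+80,u[1]+60));print(m.sum(),rect(im,m,70))
E
python3 go.py 453.4 297.7 180 12
```

```text
t: 11.42
tcp_pos: [473.0, 251.8, 185.7]
eef_rot: [-0.002, 0.979, 0.205, -0.003]
ft_force: [0.7, 0.6, 0.2]
finger_gap: 45.0
t: 12.05
tcp_pos: [507.1, 282.5, 180.0]
eef_rot: [-0.001, 0.994, 0.109, -0.004]
ft_force: [0.6, -0.2, 0.1]
finger_gap: 44.8
pred [281 288]
[[24, 31, 158], [25, 30, 161], [22, 30, 155], [24, 33, 156], [25, 28, 153], [28, 29, 147], [30, 28, 147]]
1674 ((454.6051330566406, 296.21942138671875), (56.09159469604492, 16.25210952758789), 12.769335746765137)
t 12.1 tcp [507.2 282.4 180. ] psi 12.5 tilt [-0.0083  0.0019] gap 44.9 F [-0.   0.4 -0.2] q [0.46 0.1  1.82 0.01 1.23 1.81]
[-0.0493 -0.0266  0.0005] [-0.21  0.44  0.5 ]
```

```bash
python3 go.py 454.6 296.2 120 12.8 454.6 296.2 14 12.8
```

```text
t 12.1 tcp [507.2 282.4 180. ] psi 12.5 tilt [-0.0083  0.0019] gap 44.9 F [-0.   0.4 -0.2] q [0.46 0.1  1.82 0.01 1.23 1.81]
[-0.0479 -0.0246  0.0605] [-0.21  0.44 -0.3 ]
[-0.0471 -0.0243  0.1665] [-0.21  0.44 -0.3 ]
```

```bash
python3 -m jog '[[[-0.024,-0.012,0.02,0,0.2,0,0.05],[-0.048,-0.0246,0.04,-0.2,0.4,-0.3,0.05],[-0.048,-0.0246,0.06,-0.2,0.4,-0.3,0.05],[-0.048,-0.0246,0.06,-0.2,0.4,-0.3,0.05],[-0.048,-0.0246,0.06,-0.2,0.4,-0.3,0.05]]]'
python3 go.py 454.6 296.2 14 12.8
python3 - <<'E'
from cell import *
from h import *
im=get_image("wrist");cv2.imwrite("pics/w7.png",im["pixels"][:,:,::-1])
u=proj(im,[454.6,296.2,70])[0].astype(int);print("pred",u)
m=blob(im,(0,0,90),(180,75,255),(u[0]-90,u[1]-60,u[0]+90,u[1]+60));print(m.sum(),rect(im,m,70))
E
```

```text
t: 12.72
tcp_pos: [455.6, 296.4, 121.1]
eef_rot: [-0.0, 0.994, 0.111, 0.0]
ft_force: [-0.2, 0.0, -0.0]
finger_gap: 44.9
t 12.72 tcp [455.6 296.4 121.1] psi 12.78 tilt [0.0001 0.0005] gap 44.9 F [-0.2  0.  -0. ] q [0.53 0.07 1.96 0.   1.1  1.88]
[-0.001   0.0001  0.1071] [-0.02 -0.01 -0.02]
pred [317 248]
2818 ((454.44775390625, 296.1870422363281), (55.730247497558594, 16.04865074157715), 12.309155464172363)
```

```bash
python3 -m jog '[[[-0.001,0,0.025,0,0,-0.3,0.05],[-0.001,0,0.05,0,0,-0.3,0.05],[-0.001,0,0.075,0,0,-0.3,0.05],[-0.001,0,0.095,0,0,-0.3,0.05],[-0.001,0,0.107,0,0,-0.3,0.05]]]' 60
python3 -m jog '[[[0,0,0,0,0,0,0.05],[0,0,0,0,0,0,-1],[0,0,0,0,0,0,-1],[0,0,0,0,0,0,-1],[0,0,0,0,0,0,-1]]]' 60
python3 go.py
```

```text
t: 13.4
tcp_pos: [454.4, 296.1, 13.0]
eef_rot: [-0.0, 0.993, 0.114, -0.0]
ft_force: [1.0, -0.6, 0.3]
finger_gap: 44.8
t: 14.02
tcp_pos: [455.0, 296.6, 14.6]
eef_rot: [-0.0, 0.993, 0.114, 0.001]
ft_force: [0.5, -1.2, 6.4]
finger_gap: 14.7
t 14.03 tcp [455.  296.6  14.6] psi 13.11 tilt [0.0014 0.0008] gap 14.7 F [ 0.5 -1.2  6.4] q [ 0.53  0.2   2.05 -0.    0.89  1.87]
```

```bash
python3 -m jog '[[[0,0,-0.01,0,0,0,-1],[0,0,-0.03,0,0,0,-1],[0,0,-0.05,0,0,0,-1],[0,0,-0.075,0,0,0,-1],[0,0,-0.1,0,0,0,-1]]]'
python3 -m jog '[[[0,0,-0.03,0,0,0,-1],[0,0,-0.06,0,0,0,-1],[0,0,-0.08,0,0,0,-1],[0,0,-0.08,0,0,0,-1],[0,0,-0.08,0,0,0,-1]]]'
python3 - <<'E'
from cell import *
from h import *
im=get_image("wrist");cv2.imwrite("pics/w8.png",im["pixels"][:,:,::-1])
S=get_image("scene");
u=proj(S,get_obs()["tcp_pos"])[0].astype(int);print(u)
cv2.imwrite("pics/s8.png",cv2.resize(S["pixels"][u[1]-60:u[1]+60,u[0]-60:u[0]+60,::-1],(480,480)))
cv2.imwrite("pics/m8.png",np.hstack([cv2.resize(im["pixels"][:,:,::-1],(400,300)),cv2.resize(S["pixels"][u[1]-75:u[1]+75,u[0]-100:u[0]+100,::-1],(400,300))]))
E
python3 go.py 494 -332 180 -17
```

```text
t: 14.65
tcp_pos: [452.3, 295.4, 112.7]
eef_rot: [0.001, 0.993, 0.114, -0.002]
ft_force: [1.1, 0.7, -5.3]
finger_gap: 14.5
t: 15.28
tcp_pos: [452.9, 295.5, 191.5]
eef_rot: [0.001, 0.993, 0.114, -0.002]
ft_force: [0.4, 0.7, -5.7]
finger_gap: 14.7
[494 249]
t 15.38 tcp [452.8 295.4 191.2] psi 13.11 tilt [-0.0041 -0.002 ] gap 14.2 F [-0.5 -0.2 -4.9] q [0.53 0.01 1.89 0.   1.24 1.87]
[-0.1021  0.6204  0.0122] [ 0.12  0.23 30.11]
```

View pics/m8.png

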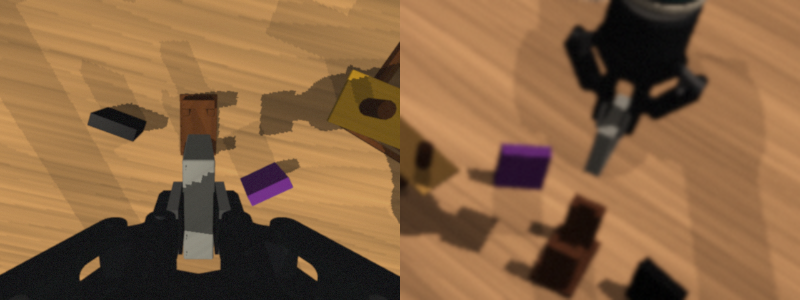

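The plate is out of the rack and held between the fingers. In the left half the grey plate is at (198,190); on the right it is above the empty rack. I'll carry it over the mat.

```bash
python3 -m jog '[[[-0.006,0.04,0,0,0,0,-1],[-0.014,0.09,0,0,0,0,-1],[-0.023,0.14,0,0,0,0,-1],[-0.031,0.19,0,0,0,0,-1],[-0.04,0.24,0,0,0,0,-1]]]'
python3 -m jog '[[[-0.008,0.05,0,0,0,0,-1],[-0.016,0.1,0,0,0,0,-1],[-0.024,0.15,0,0,0,0,-1],[-0.032,0.2,0,0,0,0,-1],[-0.041,0.25,0,0,0,0,-1]]]'
python3 -m jog '[[[-0.007,0.04,0.005,0,0,7,-1],[-0.014,0.08,0.012,0,0,15,-1],[-0.018,0.11,0.02,0,0,22,-1],[-0.021,0.13,0.03,0.1,0.2,30,-1],[-0.021,0.13,0.03,0.1,0.2,30,-1]]]'
python3 go.py 494 -332 60 -16.5 494 -332 20 -16.5
```

```text
t: 16.0
tcp_pos: [468.6, 51.8, 192.0]
eef_rot: [0.0, 0.993, 0.114, -0.001]
ft_force: [1.2, -0.5, -3.5]
finger_gap: 14.5
t: 16.62
tcp_pos: [485.4, -200.8, 191.9]
eef_rot: [-0.001, 0.993, 0.114, -0.001]
ft_force: [0.7, -0.5, -5.0]
finger_gap: 14.7
t: 17.25
tcp_pos: [493.6, -331.3, 160.5]
eef_rot: [-0.002, 0.989, -0.148, -0.001]
ft_force: [-0.9, 0.4, -5.3]
finger_gap: 14.5
t 17.25 tcp [ 493.6 -331.3  160.5] psi -16.99 tilt [-0.0014  0.004 ] gap 14.5 F [-0.9  0.4 -5.3] q [-0.63  0.14  1.82  0.    1.19  1.23]
[0.0009 0.0009 0.1005] [-0.2   0.14 -0.49]
[0.001  0.0011 0.1405] [-0.2   0.14 -0.49]
```

```bash
python3 -m jog '[[[0.001,0.001,0.03,-0.2,0.1,-0.5,-1],[0.001,0.001,0.06,-0.2,0.1,-0.5,-1],[0.001,0.001,0.09,-0.2,0.1,-0.5,-1],[0.001,0.001,0.115,-0.2,0.1,-0.5,-1],[0.001,0.001,0.13,-0.2,0.1,-0.5,-1]]]'
python3 -m jog '[[[0,0,0.004,0,0,0,-1],[0,0,0.008,0,0,0,-1],[0,0,0.012,0,0,0,-1],[0,0,0.014,0,0,0,-1],[0,0,0.014,0,0,0,-1]]]'
python3 go.py
```

```text
t: 17.88
tcp_pos: [495.1, -330.2, 31.3]
eef_rot: [0.0, 0.99, -0.142, 0.0]
ft_force: [0.3, -0.2, -4.6]
finger_gap: 14.7
t: 18.5
tcp_pos: [496.3, -332.0, 19.4]
eef_rot: [0.001, 0.99, -0.143, 0.002]
ft_force: [0.6, 0.2, -4.6]
finger_gap: 14.6
t 18.5 tcp [ 496.3 -332.    19.4] psi -16.4 tilt [ 0.0034 -0.0026] gap 14.6 F [ 0.6  0.2 -4.6] q [-0.63  0.28  1.93 -0.    0.93  1.23]
```

```bash
python3 -m jog '[[[0,0,0.001,0,0,0,-1],[0,0,0.002,0,0,0,-1],[0,0,0.003,0,0,0,-1],[0,0,0.004,0,0,0,-1],[0,0,0.004,0,0,0,-1]]]'
python3 -m jog '[[[0,0,0.001,0,0,0,-1],[0,0,0.002,0,0,0,-1],[0,0,0.003,0,0,0,-1],[0,0,0.003,0,0,0,-1],[0,0,0.003,0,0,0,-1]]]'
```

```text
t: 19.12
tcp_pos: [496.1, -331.9, 15.1]
eef_rot: [0.001, 0.99, -0.143, 0.002]
ft_force: [-0.1, 0.0, -4.9]
finger_gap: 14.7
t: 19.75
tcp_pos: [496.4, -332.1, 12.6]
eef_rot: [0.001, 0.99, -0.143, 0.002]
ft_force: [-1.2, 0.8, -2.4]
finger_gap: 14.4
```

```bash
python3 -m jog '[[[0,0,0.0005,0,0,0,-1],[0,0,0.001,0,0,0,-1],[0,0,0.001,0,0,0,-1],[0,0,0.001,0,0,0,-1],[0,0,0.001,0,0,0,-1]]]'
python3 go.py
```

```text
t: 20.38
tcp_pos: [496.4, -332.1, 12.6]
eef_rot: [0.001, 0.99, -0.143, 0.002]
ft_force: [-3.4, 2.1, 6.6]
finger_gap: 14.6
t 20.38 tcp [ 496.4 -332.1   12.6] psi -16.39 tilt [ 0.0034 -0.0027] gap 14.6 F [-3.4  2.1  6.6] q [-0.63  0.29  1.93 -0.    0.91  1.23]
```

```bash
python3 -m jog '[[[0,0,0,0,0,0,-0.5],[0,0,0,0,0,0,-0.3],[0,0,0,0,0,0,0],[0,0,0,0,0,0,0.1],[0,0,0,0,0,0,0.1]]]'
python3 -m jog '[[[0,0,-0.025,0,0,0,0.1],[0,0,-0.05,0,0,0,0.1],[0,0,-0.075,0,0,0,0.1],[0,0,-0.1,0,0,0,0.9],[0,0,-0.11,0,0,0,0.9]]]'
python3 - <<'E'
from cell import *
from h import *
im=get_image("wrist");cv2.imwrite("pics/w9.png",im["pixels"][:,:,::-1])
u=proj(im,[496.4,-332.1,68])[0].astype(int);print("pred",u)
m=blob(im,(0,0,90),(180,75,255),(max(u[0]-90,0),u[1]-60,u[0]+90,u[1]+60));print(m.sum(),rect(im,m,68))
E
python3 go.py 496.4 -332.1 122 73.5
```

```text
t: 21.0
tcp_pos: [496.3, -332.0, 11.2]
eef_rot: [0.001, 0.99, -0.143, 0.002]
ft_force: [-0.6, -0.8, -0.2]
finger_gap: 47.0
t: 21.62
tcp_pos: [496.9, -332.4, 123.2]
eef_rot: [0.002, 0.99, -0.143, 0.003]
ft_force: [-0.9, 0.0, 0.1]
finger_gap: 80.1
pred [316 246]
2503 ((495.8521423339844, -332.18035888671875), (15.75321102142334, 54.625999450683594), 74.05966186523438)
t 21.68 tcp [ 497.1 -332.6  123.8] psi -16.39 tilt [ 0.0062 -0.0047] gap 81.5 F [ 0.  -0.   0.9] q [-0.63  0.17  1.85 -0.    1.11  1.23]
[-0.0008 -0.0003  0.0018] [  0.45  -0.2  -89.89]
```

The plate stands on the mat at (495.9, -332.2), yaw about -16°. I turn the hand 90° to grip it by its ends.

```bash
python3 -m jog '[[[0,0,0,0,0,-10,0.9],[0,0,0,0,0,-20,0.9],[0,0,0,0,0,-30,0.9],[0,0,0,0,0,-40,0.9],[0,0,0,0,0,-50,0.9]]]'
python3 -m jog '[[[0,0,0,0,0,-10,0.9],[0,0,0,0,0,-20,0.9],[0,0,0,0,0,-30,0.9],[0,0,0,0,0,-40,0.9],[0,0,0,0,0,-40,0.9]]]'
python3 - <<'E'
from cell import *
from h import *
im=get_image("wrist");cv2.imwrite("pics/w10.png",im["pixels"][:,:,::-1])
u=proj(im,[495.9,-332.2,68])[0].astype(int);print("pred",u)
m=blob(im,(0,0,90),(180,75,255),(max(u[0]-90,0),u[1]-60,u[0]+90,u[1]+60));print(m.sum(),rect(im,m,68))
E
python3 go.py 495.9 -332.2 110 73.8
```

```text
t: 22.3
tcp_pos: [495.1, -331.2, 119.7]
eef_rot: [0.001, 0.956, 0.292, 0.0]
ft_force: [1.1, -0.0, 0.6]
finger_gap: 81.2
t: 22.92
tcp_pos: [495.2, -331.2, 119.9]
eef_rot: [0.001, 0.801, 0.598, 0.0]
ft_force: [0.4, -0.0, 0.4]
finger_gap: 81.3
pred [318 247]
2759 ((496.2698669433594, -332.34844970703125), (16.08493423461914, 55.73103332519531), 72.83890533447266)
t 22.98 tcp [ 495.3 -331.3  120.2] psi 73.42 tilt [ 0.0018 -0.0015] gap 81.3 F [ 0.2  0.4 -0.2] q [-0.63  0.17  1.86 -0.    1.11 -0.34]
[-0.0007  0.0008  0.0102] [ 0.12  0.05 -0.38]
```

```bash
python3 -m jog '[[[-0.0007,0.001,0.025,0.1,0,0,0.9],[-0.0007,0.001,0.05,0.1,0,0,0.9],[-0.0007,0.001,0.075,0.1,0,0,0.9],[-0.0007,0.001,0.095,0.1,0,0,0.9],[-0.0007,0.001,0.106,0.1,0,0,0.9]]]' 60
python3 -m jog '[[[0,0,0,0,0,0,0.9],[0,0,0,0,0,0,0.4],[0,0,0,0,0,0,-1],[0,0,0,0,0,0,-1],[0,0,0,0,0,0,-1]]]' 60
python3 go.py
python3 - <<'E'
from cell import *
from h import *
im=get_image("wrist");S=get_image("side");u=proj(S,get_obs()["tcp_pos"])[0].astype(int);print(u)
cv2.imwrite("pics/m11.png",np.hstack([cv2.resize(im["pixels"][:,:,::-1],(400,300)),cv2.resize(S["pixels"][u[1]-90:u[1]+60,u[0]-100:u[0]+100,::-1],(400,300))]))
E
```

```text
t: 23.6
tcp_pos: [496.2, -332.4, 13.7]
eef_rot: [0.0, 0.801, 0.599, -0.0]
ft_force: [-0.4, -0.5, -0.2]
finger_gap: 81.5
t: 24.22
tcp_pos: [497.4, -333.5, 17.0]
eef_rot: [0.002, 0.801, 0.599, 0.0]
ft_force: [-3.5, 1.0, 6.2]
finger_gap: 54.0
t 24.23 tcp [ 497.4 -333.5   17. ] psi 73.6 tilt [ 0.0025 -0.0031] gap 54.0 F [-3.5  1.   6.2] q [-0.63  0.29  1.93 -0.    0.92 -0.34]
[464 188]
```

```bash
python3 -m jog '[[[0,0,-0.008,0,0,0,-1],[0,0,-0.025,0,0,0,-1],[0,0,-0.05,0,0,0,-1],[0,0,-0.08,0,0,0,-1],[0,0,-0.11,0,0,0,-1]]]'
python3 -m jog '[[[0,0,-0.03,0,0,0,-1],[0,0,-0.05,0,0,0,-1],[0,0,-0.05,0,0,0,-1],[0,0,-0.05,0,0,0,-1],[0,0,-0.05,0,0,0,-1]]]'
python3 go.py 595 -7.5 175 73.55
python3 - <<'E'
from cell import *
from h import *
o=get_obs();im=get_image("wrist");cv2.imwrite("pics/w12.png",im["pixels"][:,:,::-1])
zt=o["tcp_pos"][2]+51
u=proj(im,[o["tcp_pos"][0],o["tcp_pos"][1],zt])[0].astype(int);print("pred",u)
m=blob(im,(0,0,80),(180,75,255),(max(u[0]-110,0),u[1]-60,u[0]+110,u[1]+90));print(m.sum(),rect(im,m,zt),cv2.boundingRect(m))
E
```

```text
t: 24.95
tcp_pos: [496.7, -332.5, 126.7]
eef_rot: [0.001, 0.801, 0.599, 0.0]
ft_force: [-0.2, -0.4, -5.6]
finger_gap: 53.5
t: 25.58
tcp_pos: [495.6, -331.8, 173.2]
eef_rot: [-0.0, 0.801, 0.599, -0.001]
ft_force: [-0.6, 0.5, -4.9]
finger_gap: 53.9
t 25.57 tcp [ 495.6 -331.8  173.2] psi 73.61 tilt [-0.0013  0.0001] gap 53.9 F [-0.6  0.5 -4.9] q [-0.63  0.13  1.8  -0.    1.21 -0.34]
[ 0.3392  0.0038 -0.0019] [-0.08  0.02  0.06]
pred [317 331]
6405 ((497.141357421875, -331.242431640625), (16.558645248413086, 51.617366790771484), 73.609130859375) (242, 306, 160, 47)
```

```bash
python3 -m jog '[[[0.04,0,0,0,0,0,-1],[0.09,0.001,0,0,0,0,-1],[0.14,0.002,0,0,0,0,-1],[0.19,0.003,0,0,0,0,-1],[0.24,0.003,0,0,0,0,-1]]]'
python3 -m jog '[[[0.05,0.001,0,0,0,0,-1],[0.08,0.001,0,0,0,0,-1],[0.095,0.001,0.01,0,0,0,-1],[0.0987,0.001,0.02,0,0,0,-1],[0.0987,0.001,0.02,0,0,0,-1]]]'
python3 -m jog '[[[0,0,0.01,0,0,0,-1],[0,0,0.02,0,0,0,-1],[0,0,0.025,0,0,0,-1],[0,0,0.025,0,0,0,-1],[0,0,0.025,0,0,0,-1]]]'
python3 go.py 594.9 -8 125 73.55
python3 - <<'E'
from cell import *
from h import *
im=get_image("wrist");cv2.imwrite("pics/w13.png",im["pixels"][:,:,::-1])
a=np.radians(-16.45);ax=np.array([np.cos(a),np.sin(a)]);ay=np.array([-ax[1],ax[0]])
print("recess corners",proj(im,[np.r_[np.array([595,-7.5])+ax*i*56+ay*j*19,95] for i,j in((-1,-1),(1,-1),(1,1),(-1,1))]).round(0).tolist())
o=get_obs()["tcp_pos"]
print("plate foot far edge",proj(im,[np.r_[o[:2]+ax*i*28+ay*8,o[2]-11] for i in(-1,1)]).round(0).tolist())
E
```

```text
t: 26.25
tcp_pos: [567.2, -101.6, 174.0]
eef_rot: [0.001, 0.801, 0.599, -0.0]
ft_force: [0.8, 0.1, -4.8]
finger_gap: 54.5
t: 26.88
tcp_pos: [594.3, -9.6, 152.3]
eef_rot: [0.0, 0.801, 0.599, -0.002]
ft_force: [0.1, 0.0, -5.1]
finger_gap: 53.8
t: 27.5
tcp_pos: [596.5, -9.0, 130.1]
eef_rot: [0.001, 0.801, 0.599, 0.0]
ft_force: [-0.2, 0.8, -5.2]
finger_gap: 53.8
t 27.5 tcp [596.5  -9.  130.1] psi 73.6 tilt [ 0.0021 -0.002 ] gap 53.8 F [-0.2  0.8 -5.2] q [-0.06  0.16  1.85 -0.    1.13  0.23]
[ 0.0005 -0.0019  0.0051] [0.15 0.08 0.05]
recess corners [[208.0, 287.0], [419.0, 287.0], [424.0, 217.0], [203.0, 217.0]]
plate foot far edge [[257.0, 254.0], [378.0, 254.0]]
```

View pics/w13.png

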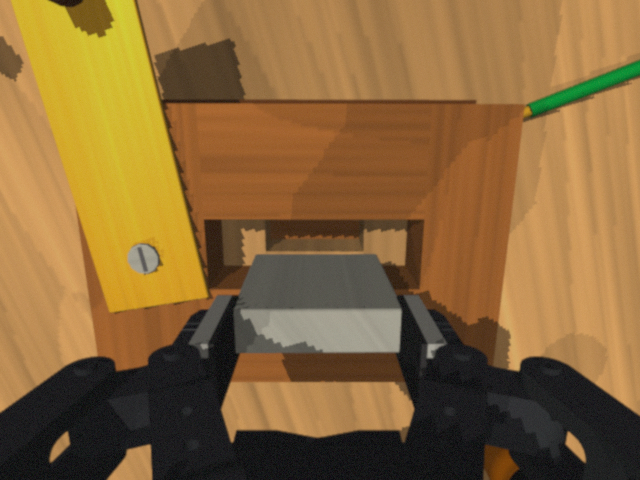

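The wrist view shows the plate centred over the pocket. Its foot edge is at y = 254 from x ≈ 254 to 380, and the recess edges are at (205,219) and (424,219), close to the predictions. I'll check the numbers.

```bash
python3 - <<'E'
from cell import *
from h import *
np.set_printoptions(suppress=True,precision=1)
p=cv2.imread("pics/w13.png");h=cv2.cvtColor(p,cv2.COLOR_BGR2HSV)
for v in(257,262,270,290,304,312,330):
    s=h[v,200:440,1].astype(int);k=np.where(s<75)[0]+200;print(v,k.min(),k.max(),len(k))
s=h[240:360,320,:].astype(int);print([(240+i,)+tuple(s[i]) for i in list(range(8,20,1))+list(range(62,74,2))+list(range(108,116,2))])
im=get_image("wrist");o=get_obs()["tcp_pos"];print(o)
a=np.radians(-16.4);ax=np.array([np.cos(a),np.sin(a)]);ay=np.array([-ax[1],ax[0]])
for z in(-11,51):
  for j in(8,-8):print(z,j,proj(im,[np.r_[o[:2]+ax*i*28+ay*j,o[2]+z] for i in(-1,1)]).tolist())
E
```

```text
257 255 376 122
262 253 379 127
270 249 384 136
290 241 393 153
304 212 423 209
312 200 437 236
330 200 439 230
[(248, np.int64(15), np.int64(129), np.int64(103)), (249, np.int64(17), np.int64(131), np.int64(99)), (250, np.int64(15), np.int64(136), np.int64(114)), (251, np.int64(16), np.int64(137), np.int64(143)), (252, np.int64(15), np.int64(142), np.int64(163)), (253, np.int64(16), np.int64(132), np.int64(162)), (254, np.int64(15), np.int64(93), np.int64(129)), (255, np.int64(21), np.int64(38), np.int64(93)), (256, np.int64(24), np.int64(30), np.int64(85)), (257, np.int64(27), np.int64(26), np.int64(89)), (258, np.int64(27), np.int64(30), np.int64(86)), (259, np.int64(30), np.int64(24), np.int64(86)), (302, np.int64(20), np.int64(34), np.int64(90)), (304, np.int64(24), np.int64(29), np.int64(88)), (306, np.int64(27), np.int64(26), np.int64(89)), (308, np.int64(30), np.int64(29), np.int64(105)), (310, np.int64(25), np.int64(30), np.int64(144)), (312, np.int64(20), np.int64(33), np.int64(164)), (348, np.int64(25), np.int64(28), np.int64(153)), (350, np.int64(25), np.int64(31), np.int64(100)), (352, np.int64(16), np.int64(70), np.int64(87)), (354, np.int64(14), np.int64(157), np.int64(83))]
[596.7  -8.9 130.4]
-11 8 [[257.0403090194361, 253.86572797178218], [378.2558486604713, 253.72633240466655]]
-11 -8 [[258.28544354171396, 286.3351424651392], [376.9994360018571, 286.1662837329042]]
51 8 [[231.99888616046147, 309.91174182918], [405.034517468962, 309.6314515455323]]
51 -8 [[234.49293594640778, 354.2286087623192], [402.47557602230256, 353.89405395063466]]
```

```bash
python3 -m jog '[[[0.0009,-0.0011,0.01,0.1,0.1,0,-1],[0.0009,-0.0011,0.025,0.1,0.1,0,-1],[0.0009,-0.0011,0.04,0.1,0.1,0,-1],[0.0009,-0.0011,0.05,0.1,0.1,0,-1],[0.0009,-0.0011,0.056,0.1,0.1,0,-1]]]'
python3 -m jog '[[[0,0,0,0,0,0,-1],[0,0,0,0,0,0,-1],[0,0,0,0,0,0,-1],[0,0,0,0,0,0,-1],[0,0,0,0,0,0,-1]]]'
python3 go.py 595.9 -7.75 60 73.55
```

```text
t: 28.22
tcp_pos: [594.8, -7.8, 72.4]
eef_rot: [-0.001, 0.801, 0.599, -0.0]
ft_force: [-0.8, -0.5, -4.1]
finger_gap: 53.8
t: 28.85
tcp_pos: [595.7, -7.9, 74.0]
eef_rot: [0.0, 0.801, 0.599, 0.0]
ft_force: [-0.2, 0.4, -4.3]
finger_gap: 54.0
t 28.85 tcp [595.7  -7.9  74. ] psi 73.61 tilt [0.0008 0.0001] gap 54.0 F [-0.2  0.4 -4.3] q [-0.06  0.22  1.89  0.    1.03  0.23]
[0.0002 0.0002 0.014 ] [ 0.04 -0.02  0.06]
```

```bash
python3 -m jog '[[[0,0,0.003,0,0,0,-1],[0,0,0.006,0,0,0,-1],[0,0,0.009,0,0,0,-1],[0,0,0.011,0,0,0,-1],[0,0,0.011,0,0,0,-1]]]'
python3 go.py 595.9 -7.75 60 73.55
```

```text
t: 29.48
tcp_pos: [595.3, -7.8, 62.4]
eef_rot: [-0.0, 0.801, 0.599, -0.0]
ft_force: [-0.5, -0.4, -4.8]
finger_gap: 54.2
t 29.48 tcp [595.3  -7.8  62.4] psi 73.61 tilt [-0.0003  0.0002] gap 54.2 F [-0.5 -0.4 -4.8] q [-0.06  0.23  1.9   0.    1.01  0.23]
[0.0002 0.0006 0.0024] [-0.02 -0.01  0.06]
```

```bash
python3 -m jog '[[[0,0,0.003,0,0,0,-1],[0,0,0.006,0,0,0,-1],[0,0,0.009,0,0,0,-1],[0,0,0.012,0,0,0,-1],[0,0,0.012,0,0,0,-1]]]'
python3 -m jog '[[[0,0,0.003,0,0,0,-1],[0,0,0.006,0,0,0,-1],[0,0,0.009,0,0,0,-1],[0,0,0.011,0,0,0,-1],[0,0,0.011,0,0,0,-1]]]'
python3 go.py 595.9 -7.75 36 73.55
```

```text
t: 30.1
tcp_pos: [595.1, -7.8, 50.3]
eef_rot: [-0.0, 0.801, 0.599, -0.0]
ft_force: [0.1, -0.8, -3.9]
finger_gap: 54.0
t: 30.72
tcp_pos: [595.3, -7.8, 39.5]
eef_rot: [-0.0, 0.801, 0.599, -0.0]
ft_force: [-0.6, -0.3, -4.9]
finger_gap: 53.5
t 30.73 tcp [595.3  -7.8  39.5] psi 73.61 tilt [-0.0002  0.0002] gap 53.5 F [-0.6 -0.3 -4.9] q [-0.06  0.26  1.92  0.    0.97  0.23]
[0.0002 0.0006 0.0035] [-0.02 -0.01  0.06]
```

```bash
python3 -m jog '[[[0,0,0.001,0,0,0,-1],[0,0,0.002,0,0,0,-1],[0,0,0.003,0,0,0,-1],[0,0,0.003,0,0,0,-1],[0,0,0.003,0,0,0,-1]]]'
python3 -m jog '[[[0,0,0.0005,0,0,0,-1],[0,0,0.001,0,0,0,-1],[0,0,0.0015,0,0,0,-1],[0,0,0.0015,0,0,0,-1],[0,0,0.0015,0,0,0,-1]]]'
```

```text
t: 31.35
tcp_pos: [595.6, -7.8, 36.8]
eef_rot: [0.0, 0.801, 0.599, 0.0]
ft_force: [-0.6, 0.5, -5.1]
finger_gap: 53.8
t: 31.98
tcp_pos: [595.7, -7.7, 36.1]
eef_rot: [0.0, 0.801, 0.599, 0.0]
ft_force: [-3.6, 1.0, 4.1]
finger_gap: 54.2
```

```bash
python3 -m jog '[[[0,0,0,0,0,0,0.4],[0,0,0,0,0,0,0.6],[0,0,0,0,0,0,0.6],[0,0,0,0,0,0,0.6],[0,0,0,0,0,0,0.6]]]'
python3 -m jog '[[[0,0,-0.005,0,0,0,0.6],[0,0,-0.02,0,0,0,0.6],[0,0,-0.045,0,0,0,0.6],[0,0,-0.08,0,0,0,0.6],[0,0,-0.12,0,0,0,0.6]]]'
python3 -m jog '[[[0,0,-0.04,0,0,0,0],[0,0,-0.06,0,0,0,-0.25],[0,0,-0.06,0,0,0,-0.25],[0,0,-0.06,0,0,0,-0.25],[0,0,-0.06,0,0,0,-0.25]]]'
python3 go.py 523.3 140.7 215 84 523.3 140.7 86 84
python3 - <<'E'
from cell import *
from h import *
im=get_image("wrist");cv2.imwrite("pics/w14.png",im["pixels"][:,:,::-1])
u=proj(im,[595,-7.5,87])[0].astype(int);print("pred",u)
m=blob(im,(0,0,80),(180,75,255),(u[0]-70,u[1]-35,u[0]+70,u[1]+35));print(m.sum(),rect(im,m,87))
S=get_image("side");m=blob(S,(17,150,90),(32,255,255),(230,150,460,350));print("cover",m.sum(),rect(S,m,99))
E
```

```text
t: 32.6
tcp_pos: [595.6, -7.9, 35.3]
eef_rot: [0.0, 0.801, 0.599, 0.0]
ft_force: [0.3, -0.0, -0.0]
finger_gap: 68.6
t: 33.22
tcp_pos: [595.3, -7.8, 157.1]
eef_rot: [0.0, 0.801, 0.599, 0.0]
ft_force: [0.2, 0.5, -0.5]
finger_gap: 68.2
t: 33.85
tcp_pos: [594.1, -7.8, 212.8]
eef_rot: [-0.001, 0.801, 0.599, -0.001]
ft_force: [0.6, -0.9, -0.1]
finger_gap: 32.4
t 33.85 tcp [594.1  -7.8 212.8] psi 73.6 tilt [-0.0037  0.0004] gap 32.4 F [ 0.6 -0.9 -0.1] q [-0.06  0.1   1.76  0.    1.28  0.23]
[ 0.1225 -0.1098 -0.0018] [ -0.21   0.02 -10.4 ]
[ 0.1226 -0.1093  0.1272] [ -0.21   0.02 -10.4 ]
pred [319 217]
1865 ((595.8748168945312, -5.624301910400391), (18.40040397644043, 55.941070556640625), 73.63350677490234)
cover 2417 ((519.8468017578125, 79.78366088867188), (184.95274353027344, 59.345603942871094), 83.59431457519531)
```

The plate is at the slot bottom, with its top at the predicted place. Now to shut the cover.

```bash
python3 go.py 526.2 141.1 200 83.7
```

```text
t 33.95 tcp [594.5  -7.8 213.4] psi 73.61 tilt [-0.0028  0.0003] gap 32.0 F [ 0.3  0.2 -0.9] q [-0.06  0.1   1.76  0.    1.28  0.23]
[ 0.1236 -0.1075  0.0136] [ -0.16   0.01 -10.09]
```

```bash
python3 -m jog '[[[0.04,-0.036,0,0,0,-3,-0.25],[0.08,-0.072,0.005,0,0,-7,-0.25],[0.1236,-0.1075,0.013,-0.1,0,-10.1,-0.25],[0.1236,-0.1075,0.013,-0.1,0,-10.1,-0.25],[0.1236,-0.1075,0.013,-0.1,0,-10.1,-0.25]]]'
python3 go.py 526.2 141.1 86 83.7
```

```text
t: 34.58
tcp_pos: [527.2, 141.0, 201.9]
eef_rot: [0.001, 0.745, 0.668, 0.0]
ft_force: [0.1, 0.3, -0.2]
finger_gap: 32.0
t 34.58 tcp [527.2 141.  201.9] psi 83.75 tilt [ 0.0016 -0.0009] gap 32.0 F [ 0.1  0.3 -0.2] q [ 0.22  0.01  1.87 -0.    1.25  0.33]
[ 0.0001 -0.0012  0.1159] [0.1  0.04 0.05]
```

```bash
python3 -m jog '[[[0,-0.001,0.03,0,0,0,-0.25],[0,-0.001,0.06,0,0,0,-0.25],[0,-0.001,0.09,0,0,0,-0.25],[0,-0.001,0.108,0,0,0,-0.25],[0,-0.001,0.116,0,0,0,-0.25]]]'
python3 -m jog '[[[-0.0008,0.0139,0,0,0,6.4,-0.25],[-0.0031,0.0277,0,0,0,12.8,-0.25],[-0.007,0.0411,0,0,0,19.2,-0.25],[-0.0123,0.054,0,0,0,25.6,-0.25],[-0.019,0.0662,0,0,0,32,-0.25]]]'
python3 -m jog '[[[-0.0008,0.0139,0,0,0,6.4,-0.25],[-0.0031,0.0277,0,0,0,12.8,-0.25],[-0.007,0.0411,0,0,0,19.2,-0.25],[-0.0123,0.054,0,0,0,25.6,-0.25],[-0.019,0.0662,0,0,0,32,-0.25]]]'
python3 -m jog '[[[-0.0008,0.0139,0,0,0,6.4,-0.25],[-0.0031,0.0277,0,0,0,12.8,-0.25],[-0.007,0.0411,0,0,0,19.2,-0.25],[-0.0123,0.054,0,0,0,25.6,-0.25],[-0.019,0.0662,0,0,0,32,-0.25]]]'
python3 go.py
python3 - <<'E'
from cell import *
from h import *
S=get_image("side");m=blob(S,(17,150,90),(32,255,255),(230,150,460,350));print("cover",m.sum(),rect(S,m,99))
E
```

```text
t: 35.2
tcp_pos: [526.4, 140.1, 85.2]
eef_rot: [0.0, 0.745, 0.667, 0.0]
ft_force: [-0.6, -0.3, 0.4]
finger_gap: 31.8
t: 35.83
tcp_pos: [590.8, 114.7, 87.0]
eef_rot: [0.0, 0.901, 0.434, 0.001]
ft_force: [-2.1, 0.7, -0.9]
finger_gap: 32.2
t: 36.45
tcp_pos: [631.1, 58.8, 87.2]
eef_rot: [-0.0, 0.986, 0.169, 0.001]
ft_force: [-1.4, 1.1, -1.1]
finger_gap: 32.7
t: 37.08
tcp_pos: [635.8, -10.0, 87.4]
eef_rot: [-0.0, 0.994, -0.109, 0.002]
ft_force: [0.4, 2.0, -2.1]
finger_gap: 32.0
t 37.08 tcp [635.8 -10.   87.4] psi -12.54 tilt [0.0037 0.0005] gap 32.0 F [ 0.4  2.  -2.1] q [-0.06  0.27  1.8   0.    1.07  1.73]
cover 1958 ((575.0323486328125, 6.316917419433594), (58.32962417602539, 184.55079650878906), 80.64470672607422)
```

```bash
python3 -m jog '[[[0,0.004,0,0,0,2,-0.25],[-0.0003,0.008,0,0,0,4,-0.25],[-0.0006,0.011,0,0,0,5,-0.25],[-0.0008,0.014,0,0,0,6,-0.25],[-0.0008,0.014,0,0,0,6,-0.25]]]'
python3 -m jog '[[[0,0.001,0,0,0,0,-0.25],[0,0.002,0,0,0,0,-0.25],[0,0.003,0,0,0,0,-0.25],[0,0.003,0,0,0,0,-0.25],[0,0.003,0,0,0,0,-0.25]]]'
python3 go.py
python3 - <<'E'
from cell import *
from h import *
S=get_image("side");m=blob(S,(17,150,90),(32,255,255),(230,150,460,350));print("cover",m.sum(),rect(S,m,99))
E
```

```text
t: 37.75
tcp_pos: [631.0, -23.3, 86.6]
eef_rot: [0.0, 0.987, -0.159, 0.001]
ft_force: [0.5, 0.8, -0.0]
finger_gap: 32.2
t: 38.38
tcp_pos: [630.3, -26.0, 86.6]
eef_rot: [-0.0, 0.987, -0.159, 0.001]
ft_force: [2.1, 1.3, -0.4]
finger_gap: 32.2
t 38.38 tcp [630.3 -26.   86.6] psi -18.3 tilt [ 0.0023 -0.0002] gap 32.2 F [ 2.1  1.3 -0.4] q [-0.08  0.27  1.81  0.    1.06  1.81]
cover 1898 ((572.5838623046875, -1.6241378784179688), (56.38883972167969, 184.56163024902344), 73.4588851928711)
```

```bash
python3 -m jog '[[[0,0.0005,0,0,0,0,-0.25],[0,0.001,0,0,0,0,-0.25],[0,0.001,0,0,0,0,-0.25],[0,0.001,0,0,0,0,-0.25],[0,0.001,0,0,0,0,-0.25]]]'
python3 -m jog '[[[0,0.0005,0,0,0,0,-0.25],[0,0.001,0,0,0,0,-0.25],[0,0.001,0,0,0,0,-0.25],[0,0.001,0,0,0,0,-0.25],[0,0.001,0,0,0,0,-0.25]]]'
```

```text
t: 39.05
tcp_pos: [630.2, -26.2, 86.6]
eef_rot: [-0.001, 0.987, -0.159, 0.001]
ft_force: [2.7, 3.8, 0.1]
finger_gap: 32.5
t: 39.67
tcp_pos: [630.2, -26.3, 86.6]
eef_rot: [-0.001, 0.987, -0.159, 0.002]
ft_force: [3.9, 5.9, -1.4]
finger_gap: 32.3
```

```bash
python3 -m jog '[[[0,0.001,0,0,0,0,-0.25],[0,0.002,0,0,0,0,-0.25],[0,0.002,0,0,0,0,-0.25],[0,0.002,0,0,0,0,-0.25],[0,0.002,0,0,0,0,-0.25]]]'
python3 go.py
python3 -m jog '[[[0,-0.004,0,0,0,0,-0.25],[0,-0.009,0,0,0,0,-0.25],[0,-0.009,-0.01,0,0,0,-0.25],[0,-0.009,-0.04,0,0,0,-0.25],[0,-0.009,-0.08,0,0,0,-0.25]]]'
python3 -m jog '[[[-0.01,0,-0.04,0,0,0,-0.25],[-0.05,0,-0.08,0,0,0,-0.25],[-0.08,0,-0.1,0,0,0,-0.25],[-0.1,0,-0.1,0,0,0,-0.25],[-0.1,0,-0.1,0,0,0,-0.25]]]'
python3 - <<'E'
from cell import *
from h import *
S=get_image("side");m=blob(S,(17,150,90),(32,255,255),(230,150,460,350));print("cover",m.sum(),rect(S,m,99))
C=get_image("scene")
cv2.imwrite("pics/f.png",np.hstack([cv2.resize(C["pixels"][130:430,200:600,::-1],(400,300)),cv2.resize(S["pixels"][90:465,100:600,::-1],(400,300))]))
w=get_image("wrist");cv2.imwrite("pics/f2.png",np.vstack([np.hstack([cv2.resize(C["pixels"][190:295,270:410,::-1],(400,300),interpolation=2),cv2.resize(w["pixels"][:,:,::-1],(400,300))]),cv2.imread("pics/f.png")]))
E
python3 go.py
```

```text
t: 40.3
tcp_pos: [630.2, -26.4, 86.6]
eef_rot: [-0.003, 0.987, -0.159, 0.002]
ft_force: [6.2, 10.7, -2.1]
finger_gap: 31.9
t 40.3 tcp [630.2 -26.4  86.6] psi -18.32 tilt [0.0046 0.0048] gap 31.9 F [ 6.2 10.7 -2.1] q [-0.08  0.26  1.81  0.01  1.06  1.8 ]
t: 40.92
tcp_pos: [630.1, -21.8, 166.5]
eef_rot: [0.0, 0.987, -0.159, -0.001]
ft_force: [0.4, -0.6, -0.2]
finger_gap: 31.8
t: 41.55
tcp_pos: [535.1, 10.2, 265.9]
eef_rot: [0.0, 0.987, -0.159, 0.001]
ft_force: [-0.0, -0.1, -1.0]
finger_gap: 32.0
cover 1954 ((573.0738525390625, -1.5879440307617188), (56.7478141784668, 185.40699768066406), 73.20735931396484)
t 41.7 tcp [536.2   9.8 264.8] psi -18.31 tilt [ 0.     -0.0004] gap 32.0 F [0.2 0.4 0.1] q [-0.03 -0.04  1.81 -0.    1.37  1.86]
```

View pics/f2.png

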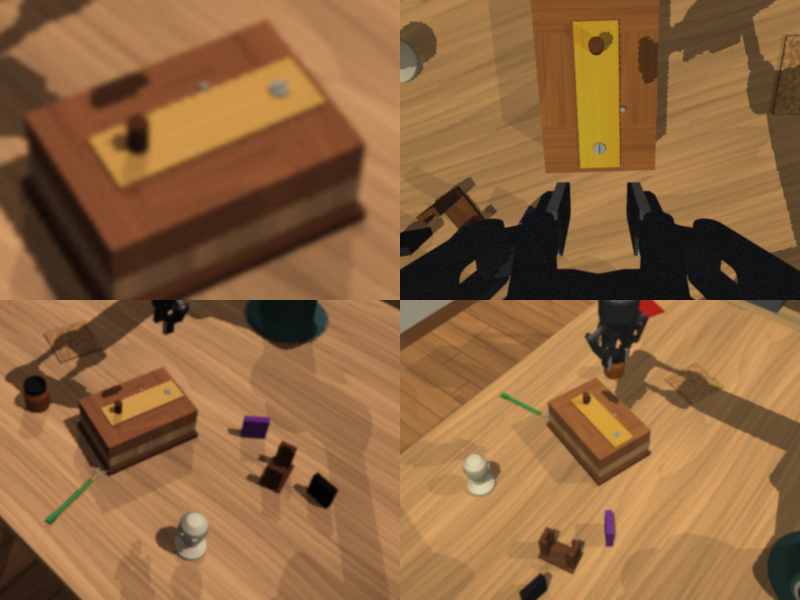

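The last picture shows the cover lying along the plinth with its edge at the stop pin. The rack is empty, and the head, jar, tool and look-alikes are where they were. I hand in.

```bash
python3 -c "
from cell import *
print(hand_in())"
```

```text
the job is handed in; nothing more can be done
None
```

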